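# Release the pressure cap of the steam tank

### The arm

A 6-joint arm with a two-finger parallel gripper is mounted at the origin on a cart in front of the work surface, level with it; the furniture and walls round the work are solid. World frame = base frame: x ahead of the robot, y to its left, z up, the work surface at z = 0. Lengths are in m, angles in rad, forces in N, time in s.
With the tool pointing down it reaches from about 0.375 to 0.825 m from the base axis. Payload 5.5 kg.
Tool frame: the origin (TCP) lies at the very end of the fingers, on their centre line; the grasp point (between the pads) lies 19 mm behind it (manip.pinch_z is the y of the grasp point in the tool frame, in m); y points along the fingers, z is the direction in which the jaws open and shut, and the axes are right-handed (so a half turn about y gives the same grasp; the last joint's range is limited). The gripper opens to 85 mm and grips with 20 to 120 N. Pads are 22 mm wide; open, the fingers measure 114 mm over their backs; the gripper's body (76 mm by 85 mm) begins 54 mm behind the grasp point. The pads swing forward as they close: fully open they stand 13 mm farther back than shut.
Start: joints at [-1.301, 0.314, -0.047, 1.21, 0, 1.571], TCP at [0.16, -0.578, 0.231] pointing down, gripper open.
Joint ranges: [-2.67, 2.67], [-0.69, 1.73], [-1.03, 1.25], [-2.08, 2.16], [-1.42, 1.45], [-3.14, 3.14]. Speed limits (rad/s): [2.39, 2.39, 3.01, 3.14, 3.14, 3.14].

### API

Orientations are given as [roll, pitch, yaw] about the fixed x, y, z axes, in that order (R = Rz(yaw) Ry(pitch) Rx(roll)).
In Python, from bench import readout, camera, workorder, models, manip gives the robot as it stands. The module is installed in compiled form; this text tells all that it offers.
- The arm moves only by the tool step_arm, never from a script. Its argument "targets" is a list that holds one entry, the list of rows, each a list of 4 numbers: the shift along the tool's x, y, z in units of 40 mm (1.0 is 40 mm), then the turn about the tool's y in degrees. In form: [[[x, y, z, roll], ...]]. A call has 1 to 5 rows; each row shifts and turns the pose as measured when the row begins, along the tool's axes as they then stand; what a row does not reach is not made up. A row lasts 1/10 s, in which the tool goes at most 50 mm and 8.59 degrees, less where a joint would pass 70% of its speed; a pose out of reach is approached as far as the arm can. A call is refused whole if a number of a shift passes 1 or a number of a turn 8.59, either way. A call with a gripper value outside its range is refused whole. "gripper" is the closure, from -1 (fully open) to 1 (shut), set as the call begins (left out, the last holds). The fingers move at their own pace and stop on an object; the grip force is fixed at half the most. Time passes only in rows, so rows that do not move let the fingers close. It gives the time, the measured TCP pose, the force and the opening at its end, in the units of the state.
- readout.state(): the state, without advancing time (a new reading comes with each control period).
- camera(name): name is "scene" or "top"; returns a dict with "frame" (384x512x3 uint8, red, green, blue), "depth" (384x512 float32, m along the optical axis (not along the pixel's ray), 0 where there is no reading), "mtx" (3x3 intrinsics, pixels), "rvec" (rotation vector, rad) and "tvec" (3), from world to camera coordinates, as OpenCV has them. Camera axes: x right, y down, z forward; pixel columns grow to the right and rows downward; lengths in m; the calibration is good to about 2 mm. A picture is of the moment at which its call begins.
- workorder.job_done(): hands the job in, once; it reports no verdict.
Trained networks look in a picture, given as the dict that the camera call returned (one of the last four; its "shot" number tells which), for a name from the list of things; names that differ only in an ending like _2 or _b are one class to them, and where a whole thing is asked for, a point or a joint stands for the part that bears it (a point fixed in the world has none). Each returns a list of dicts, best first, with "conf" (0 to 1); they miss things now and then, are a little off and sometimes report something else, mostly with a low value. They report only what shows in the picture. A call takes as long as a camera call.
- models.find_in(picture, target): "position" ([x, y, z] in m, in world coordinates, good to about 4 mm: the middle of the surface that is visible of it).
- models.cut_out(picture, target): "region" (384x512 bool, what is visible of it).
The state is a dict: "time": time; "q": joint angles; "joint_velocities": joint speeds; "tau": joint torques, N m; "eef_pos": TCP position; "ee_rot": TCP orientation; "contact_force": force on the tool from outside, world axes, zero at the start; "torque": the same for the moment, N m; "gripper_width": opening from 0.0 (shut) to 1.0 (fully open).
Only numpy, scipy, OpenCV 4.12 (cv2) and the standard library are available. Lean on these libraries where they do the work, as an engineer would, in place of code of your own. Each camera call takes 0.05 s, during which the arm holds its last target. There are 200 camera calls.

### The job

Release the red pressure cap on the steam iron's water tank so that it can be refilled: turn it anticlockwise (seen from above) to its first stop without pressing, then press it down, keep it down while turning on past the stop, and let go so that it springs up and stays released. Leave the blue cap of the other tank alone.

Things in the scene. Friction and masses are not known exactly. Their poses are not given: they have to be found in the camera images.
- cap_grip (a point): On the axis of the red cap of a white fixed tank (130x150, 95 high), mid grip bar: 21 mm above the cap's disc (68 across, top 126 above desk), 7 below the bar's top. Bar 54 long, 14 thick, 28 high, upright across the disc. x along the bar (white pointer at +x end), y across it, z up; moves with the cap. Collar dots for the pointer: white closed, yellow first stop, green released.
- cap_turn (a joint): Turn of the red cap in rad, anticlockwise from above positive: 0 closed (starts at 0 to 0.2), first stop at 0.60, clear past the stop at about 1.0, hard end at 1.35. Light friction (0.05 Nm); stays where it is left.
- cap_press (a joint): Height of the red cap in m, down positive: 0 locked, +0.009 fully down (6 mm clears the stop), -0.008 released and sprung up. Can be pressed only at the first stop (turn above about 0.45). The spring pushes up with 6 N at 0, 9 N fully down; past the stop the cap springs up by itself and cannot turn back.
- blue_cap_turn (a joint): Turn in rad of the blue cap of the second tank, alike in shape and size; 0 at the start; turns easily either way; to be left alone. The tanks stand side by side in either order, cap axes at least 180 mm apart.

How it is judged:
By the outcome, as a careful person would: the job done as asked, in the order asked, and still so for the second after the job is handed in, with the robot touching nothing.
It also fails if it takes over 34 s, if anything falls off the work surface, if the arm or the gripper's body presses on something with over 40 N, if the wrist force passes 120 N, or if a joint passes its speed limit or range.

## Working session

There is one attempt and no reset: what is moved stays moved. The work goes in short steps, Python scripts to look and compute and a tool call to move; the robot and the scene stay as the last step left them, time stands still between calls to the robot, and variables do not carry over. Pictures are saved under pics/ and viewed, about 8 in all and at most 12, crops included, and the job is handed in when it is done.

Besides the shell and the picture viewer there is one more tool, called after "Request:" by a JSON object that holds its "api" and its "payload", one argument or row to a line. step_arm: Moves the arm, as the interface text tells. Its arguments: {"type":"object","properties":{"targets":{"type":"array","items":{"type":"array","items":{"type":"array","items":{"type":"number"}}}},"gripper":{"type":"number"}},"required":["targets"]}

```bash
mkdir -p pics; cat > h.py <<'E'
import numpy as np, cv2
from bench import readout, camera, workorder, models, manip
def toworld(p,u,v,d=None):
    K=p["mtx"];R,_=cv2.Rodrigues(np.array(p["rvec"],float));t=np.array(p["tvec"],float).ravel()
    d=p["depth"][v,u] if d is None else d
    u=np.asarray(u);v=np.asarray(v)
    c=np.stack([(u-K[0,2])/K[0,0]*d,(v-K[1,2])/K[1,1]*d,d],-1)
    return (c-t)@R
def proj(p,X):
    return cv2.projectPoints(np.array(X,float).reshape(-1,3),np.array(p["rvec"],float),np.array(p["tvec"],float),np.array(p["mtx"],float),None)[0].reshape(-1,2)
def save(p,n,crop=None,s=1):
    f=p["frame"][:,:,::-1]
    if crop: f=f[crop[1]:crop[3],crop[0]:crop[2]]
    cv2.imwrite("pics/"+n,cv2.resize(f,None,fx=s,fy=s,interpolation=cv2.INTER_CUBIC))
E
python3 - <<'E'
from h import *
a=camera("scene");b=camera("top")
cv2.imwrite("pics/a.png",np.vstack([a["frame"],b["frame"]])[:,:,::-1][::1])
cv2.imwrite("pics/a.png",cv2.resize(np.hstack([a["frame"],b["frame"]])[:,:,::-1],(800,300)))
for p in(a,b):
    for n in("cap_grip","blue_cap_turn"):
        for r in models.find_in(p,n)[:3]: print(n,np.round(r["position"],4),r["conf"], proj(p,r["position"]).round())
    R,_=cv2.Rodrigues(np.array(p["rvec"])); print("cam",-R.T@np.array(p["tvec"]).ravel())
# red bar pts in top
p=b
hsv=cv2.cvtColor(p["frame"],cv2.COLOR_RGB2HSV);m=((hsv[...,0]<8)|(hsv[...,0]>172))&(hsv[...,1]>120)&(hsv[...,2]>60)
v,u=np.nonzero(m&(p["depth"]>0));X=toworld(p,u,v);print(len(u),u.min(),u.max(),v.min(),v.max(),np.percentile(X[:,2],[5,25,50,75,95]))
s=readout.state();print(s,manip.pinch_z)
E
```

```text
cap_grip [ 0.5374 -0.2519  0.1249] 0.57 [[314. 272.]]
blue_cap_turn [0.493  0.0239 0.1221] 0.94 [[212. 175.]]
cam [ 0.24522613 -0.55910143  0.83513066]
cap_grip [ 0.538  -0.2371  0.1235] 0.74 [[312. 185.]]
cap_grip [0.4993 0.0317 0.1223] 0.64 [[183. 206.]]
blue_cap_turn [0.4996 0.0323 0.1231] 0.96 [[183. 206.]]
cam [ 0.39924163 -0.09482157  1.02831304]
37977 141 511 0 294 [-0.00221359 -0.00034877  0.00094166  0.00227237  0.00455002]
{'time': 0.3, 'q': array([-1.30098264e+00,  3.13761533e-01, -4.74259883e-02,  1.21016278e+00,
        2.46707360e-05,  1.57082689e+00]), 'joint_velocities': array([-0.00037531, -0.00154538,  0.00302032,  0.00040861, -0.00108323,
        0.00070677]), 'tau': array([ 1.58926439e-03, -5.38916337e+01,  3.39506829e+01,  1.08022065e-02,
       -5.03486251e-05, -1.09797074e-05]), 'eef_pos': array([ 0.15989115, -0.57811718,  0.23099948]), 'ee_rot': array([-1.57135030e+00,  2.46538026e-05, -2.87180954e+00]), 'contact_force': array([-0.76300429,  0.12094811,  0.4359112 ]), 'torque': array([-0.05872341, -0.02465754,  0.01091823]), 'gripper_width': 0.9988186181833539} -0.0187
```

View pics/a.png

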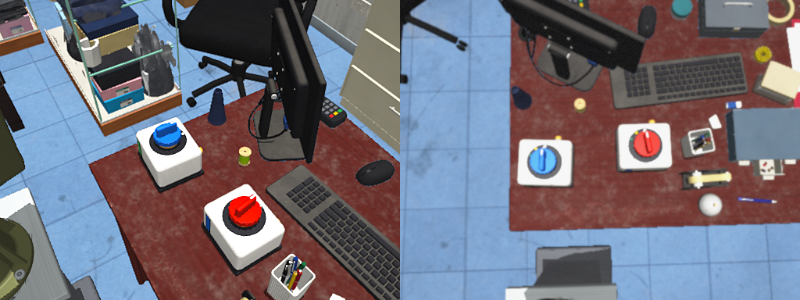

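The red cap sits at top-view pixel (312,185) and the blue one at (183,206). The monitor stands behind them, with a pen cup to the right of the red tank. Next I'll measure the red cap's axis and bar direction.

```bash
python3 - <<'E'
from h import *
b=camera("top");a=camera("scene")
save(b,"b.png",(262,140,362,235),5)
for p,box in((b,(262,140,362,235)),(a,(262,225,365,330))):
    hsv=cv2.cvtColor(p["frame"],cv2.COLOR_RGB2HSV);m=((hsv[...,0]<8)|(hsv[...,0]>172))&(hsv[...,1]>120)&(hsv[...,2]>60)
    k=np.zeros_like(m);k[box[1]:box[3],box[0]:box[2]]=1
    vv,uu=np.nonzero(k&(p["depth"]>0));Z=toworld(p,uu,vv)
    h=Z[:,2]>0.11; h&=np.hypot(Z[:,0]-.538,Z[:,1]+.24)<.05
    X=Z[h]; d=X[(X[:,2]<.135)]; t=X[X[:,2]>.145]
    print(len(d),len(t),"hist",np.histogram(X[:,2],bins=np.arange(.11,.17,.005))[0])
    c,sz,an=cv2.minAreaRect(t[:,:2].astype(np.float32)*1000);print("bar",c,sz,an,t.mean(0))
    c2,r=cv2.minEnclosingCircle(X[X[:,2]>.118][:,:2].astype(np.float32)*1000);print("disc",c2,r)
    e=np.linalg.eigh(np.cov(t[:,:2].T))[1][:,1];print("axis deg",np.degrees(np.arctan2(e[1],e[0])))
    T=Z[(Z[:,2]>.085)&(Z[:,2]<.103)];print("tank top",cv2.minAreaRect(T[:,:2].astype(np.float32)*1000))
# heights round the work
v,u=np.mgrid[0:384:8,0:512:8];
Z=toworld(b,u.ravel(),v.ravel());q=(Z[:,2]>.1)&(abs(Z[:,0]-.54)<.3)&(abs(Z[:,1]+.24)<.35)
print(np.round(Z[q&((abs(Z[:,0]-.54)>.09)|(abs(Z[:,1]+.24)>.09))],2)[::3].tolist())
E
```

```text
643 193 hist [  2  14  87 505  35   7  16  16 113  64   0   0]
bar (538.7205810546875, -243.32763671875) (53.23057174682617, 14.66244888305664) 10.542440414428711 [ 0.53814665 -0.24253322  0.15390769]
disc (539.9470825195312, -242.9970245361328) 35.952667236328125
axis deg -169.39263507852073
tank top ((538.8505249023438, -242.72463989257812), (125.71288299560547, 144.98233032226562), 0.5131595134735107)
1000 290 hist [ 41  61 229 631  38  39  39  41 219  30   0   0]
bar (539.17333984375, -246.04782104492188) (53.439998626708984, 14.408949851989746) 10.720775604248047 [ 0.5382746  -0.24718378  0.15255135]
disc (540.0892944335938, -244.92840576171875) 36.26188278198242
axis deg -169.93016501366031
tank top ((538.4825439453125, -246.61126708984375), (123.61193084716797, 144.76365661621094), 0.7930877804756165)
[[0.84, 0.08, 0.31], [0.83, 0.04, 0.32], [0.82, -0.0, 0.34], [0.8, -0.04, 0.37], [0.82, 0.06, 0.31], [0.82, 0.01, 0.32], [0.8, -0.03, 0.34], [0.79, -0.07, 0.37], [0.81, 0.03, 0.31], [0.8, -0.01, 0.32], [0.79, -0.05, 0.34], [0.77, -0.09, 0.37], [0.8, 0.02, 0.3], [0.79, -0.03, 0.32
[... 292 characters left out ...]
 [0.79, -0.02, 0.22], [0.76, -0.07, 0.29], [0.74, -0.11, 0.32], [0.74, -0.15, 0.32], [0.72, -0.18, 0.37], [0.79, 0.0, 0.19], [0.78, -0.05, 0.23], [0.74, -0.09, 0.29], [0.73, -0.13, 0.32], [0.73, -0.17, 0.32], [0.71, -0.21, 0.36], [0.77, -0.03, 0.19], [0.76, -0.08, 0.22], [0.73, -0.12, 0.29], [0.74, -0.17, 0.26], [0.71, -0.2, 0.32], [0.76, -0.04, 0.18], [0.74, -0.11, 0.22], [0.72, -0.15, 0.28], [0.73, -0.19, 0.26], [0.76, -0.03, 0.15], [0.74, -0.12, 0.19], [0.75, -0.17, 0.17], [0.72, -0.21, 0.23], [0.74, -0.19, 0.14], [0.69, 0.1, 0.1], [0.57, -0.38, 0.1], [0.53, -0.38, 0.14], [0.52, 0.03, 0.15], [0.51, 0.03, 0.15], [0.5, 0.06, 0.12], [0.49, 0.01, 0.13], [0.48, 0.01, 0.13], [0.4, -0.09, 1.03]]
```

View pics/b.png

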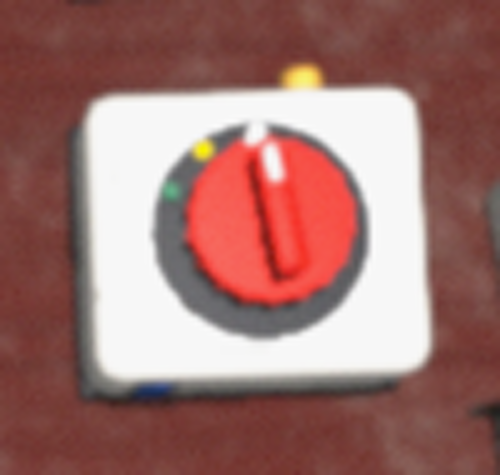

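The pointer is at bar yaw about 10.6° and the axis is about (0.539, -0.245). The white dot is ahead, with yellow and green anticlockwise towards image left. I'm approaching now, keeping the start height.

Request:
{"api": "step_arm", "payload": {
  "targets": [
    [[-0.95,0,-0.46,1],[-0.95,0,-0.46,1],[-0.95,0,-0.46,1],[-0.95,0,-0.46,1],[-0.95,0,-0.46,1]]
  ],
  "gripper": -1
}}

```text
time: 0.9
eef_pos: [0.3246, -0.4449, 0.2306]
ee_rot: [-1.569, -0.001, -2.973]
contact_force: [0.2, -0.9, 1.2]
gripper_width: 1.0
```

Request:
{"api": "step_arm", "payload": {
  "targets": [
    [[-0.98,0,-0.64,0],[-0.98,0,-0.64,0],[-0.98,0,-0.64,0],[-0.98,0,-0.64,0],[-0.98,0,-0.64,0]]
  ]
}}

```text
time: 1.4
eef_pos: [0.5027, -0.2798, 0.2312]
ee_rot: [-1.566, 0.001, -2.975]
contact_force: [0.5, -0.1, -0.8]
gripper_width: 0.999
```

Request:
{"api": "step_arm", "payload": {
  "targets": [
    [[-0.98,0,-0.64,0],[-0.5,0,-0.3,0],[0,0,0,0]]
  ]
}}

```text
time: 1.7
eef_pos: [0.5609, -0.2259, 0.231]
ee_rot: [-1.567, 0.003, -2.968]
contact_force: [0.0, -0.4, 0.4]
gripper_width: 1.0
```

```bash
cat >> h.py <<'E'
def go(x,y,z,yaw):
    s=readout.state();from scipy.spatial.transform import Rotation as Ro
    R=Ro.from_euler("xyz",s["ee_rot"]).as_matrix()
    print("time",s["time"],"pos",s["eef_pos"].round(4),"rot",np.degrees(s["ee_rot"]).round(2),"F",s["contact_force"].round(1),"M",s["torque"].round(2),"w",round(s["gripper_width"],3),"q",s["q"].round(2))
    print("shift units",(R.T@(np.array([x,y,z])-s["eef_pos"])/.04).round(3),"turn",round(np.degrees(s["ee_rot"][2])-yaw,2))
E
python3 -c "
from h import *
go(.539,-.245,.131,-169.4)"
```

```text
time 1.7 pos [ 0.5609 -0.2259  0.231 ] rot [ -89.76    0.18 -170.05] F [ 0.  -0.4  0.4] M [-0.04  0.11 -0.03] w 1.0 q [-0.38  0.32 -0.04  1.21 -0.    2.59]
shift units [0.629 2.501 0.366] turn -0.65
```

Overshot by about 29 mm. I'll correct in-plane, then go down.

Request:
{"api": "step_arm", "payload": {
  "targets": [
    [[0.6,0,0.35,-0.6],[0,0,0,0],[0,0.6,0,0],[0,0.6,0,0],[0,0,0,0]]
  ]
}}

```text
time: 2.2
eef_pos: [0.5388, -0.2457, 0.1827]
ee_rot: [-1.565, 0.004, -2.957]
contact_force: [-0.6, 0.5, 0.3]
gripper_width: 0.997
```

```bash
python3 -c "
from h import *
go(.539,-.245,.131,-169.4)"
```

```text
time 2.2 pos [ 0.5388 -0.2457  0.1827] rot [ -89.66    0.24 -169.45] F [-0.6  0.5  0.3] M [0.   0.02 0.01] w 0.997 q [-0.43  0.32 -0.16  1.09 -0.    2.53]
shift units [-0.002  1.292 -0.024] turn -0.05
```

Request:
{"api": "step_arm", "payload": {
  "targets": [
    [[0,0.65,0,0],[0,0.6,-0.02,0],[0,0,0,0]]
  ]
}}

```text
time: 2.5
eef_pos: [0.5395, -0.247, 0.1348]
ee_rot: [-1.563, 0.007, -2.96]
contact_force: [-0.9, 0.7, -0.2]
gripper_width: 1.0
```

```bash
python3 - <<'E'
from h import *
go(.539,-.245,.131,-169.4)
p=camera("scene");save(p,"c.png",(222,165,392,335),4)
E
```

```text
time 2.5 pos [ 0.5395 -0.247   0.1348] rot [ -89.56    0.39 -169.6 ] F [-0.9  0.7 -0.2] M [-0.01  0.05  0.02] w 1.0 q [-0.43  0.35 -0.23  0.99 -0.    2.53]
shift units [ 0.003  0.094 -0.052] turn -0.2
```

View pics/c.png

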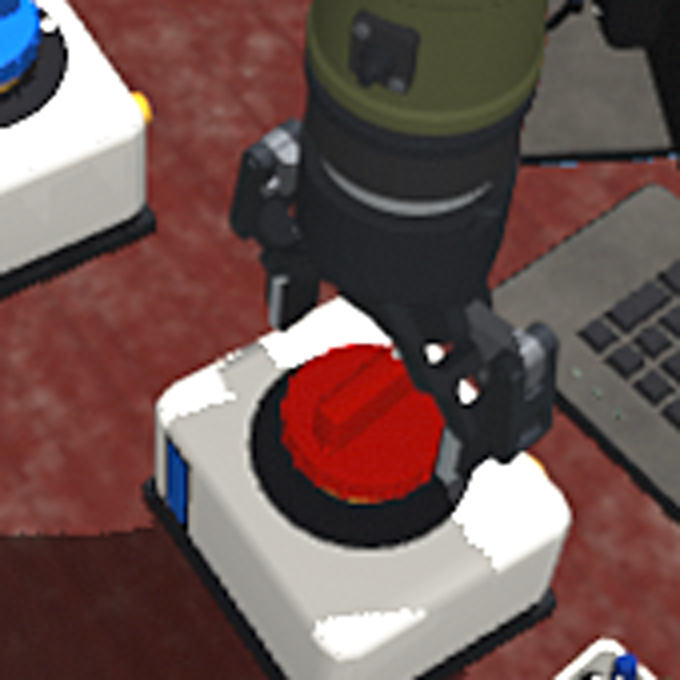

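The fingers straddle the red bar (crop 400,390), at about (540,410) and (290,300), and nothing else is near. Lowering a little and closing.

Request:
{"api": "step_arm", "payload": {
  "targets": [
    [[0,0.07,-0.05,0],[0,0,0,0]]
  ]
}}

```text
time: 2.75
eef_pos: [0.5414, -0.2464, 0.1369]
ee_rot: [-1.56, 0.012, -2.961]
contact_force: [-0.2, 0.6, 0.1]
gripper_width: 0.996
```

Request:
{"api": "step_arm", "payload": {
  "targets": [
    [[0,0,0,0],[0,0,0,0],[0,0,0,0],[0,0,0,0],[0,0,0,0]]
  ],
  "gripper": 1
}}

```text
time: 3.25
eef_pos: [0.5427, -0.2439, 0.1401]
ee_rot: [-1.564, 0.016, -2.96]
contact_force: [-0.9, 12.4, 3.5]
gripper_width: 0.147
```

Request:
{"api": "step_arm", "payload": {
  "targets": [
    [[0,0,0,0],[0,0,0,0],[0,0,0,0]]
  ]
}}

```text
time: 3.55
eef_pos: [0.5428, -0.2438, 0.1409]
ee_rot: [-1.563, 0.017, -2.959]
contact_force: [-0.5, 0.8, 0.5]
gripper_width: 0.144
```

```bash
python3 -c "
from h import *
go(.539,-.245,.131,-169.4)"
```

```text
time 3.55 pos [ 0.5428 -0.2438  0.1409] rot [ -89.58    0.96 -169.54] F [-0.5  0.8  0.5] M [0.08 0.01 0.02] w 0.144 q [-0.42  0.34 -0.22  0.99  0.    2.54]
shift units [0.103 0.246 0.011] turn -0.14
```

The pose drifts up and forward during holding rows, so the grip is too high. Reopening partly, lowering and re-gripping.

Request:
{"api": "step_arm", "payload": {
  "targets": [
    [[0,0,0,0],[0.02,0.02,0,0],[0.1,0.25,0,0],[0.02,0.02,0,0]]
  ],
  "gripper": 0.3
}}

```text
time: 3.95
eef_pos: [0.537, -0.2453, 0.1276]
ee_rot: [-1.563, 0.016, -2.959]
contact_force: [0.2, 0.5, -1.0]
gripper_width: 0.351
```

```bash
python3 -c "
from h import *
go(.539,-.245,.130,-169.4)"
```

```text
time 3.95 pos [ 0.537  -0.2453  0.1276] rot [ -89.57    0.93 -169.56] F [ 0.2  0.5 -1. ] M [ 0.01  0.1  -0.04] w 0.351 q [-0.43  0.34 -0.25  0.96  0.    2.53]
shift units [-0.051 -0.06   0.003] turn -0.16
```

Request:
{"api": "step_arm", "payload": {
  "targets": [
    [[-0.04,-0.02,0,0],[0,0.01,0,0],[0,0.02,0,0],[0,0.02,0,0]]
  ],
  "gripper": 1
}}

```text
time: 4.35
eef_pos: [0.538, -0.2445, 0.1269]
ee_rot: [-1.565, 0.016, -2.96]
contact_force: [-2.7, 1.2, 5.2]
gripper_width: 0.151
```

```bash
python3 -c "
from h import *
go(.539,-.245,.130,-169.4)"
```

```text
time 4.35 pos [ 0.538  -0.2445  0.1269] rot [ -89.64    0.9  -169.57] F [-2.7  1.2  5.2] M [ 0.28  0.52 -0.01] w 0.151 q [-0.43  0.34 -0.25  0.96  0.    2.53]
shift units [-0.024 -0.076  0.016] turn -0.17
```

Request:
{"api": "step_arm", "payload": {
  "targets": [
    [[0,-0.05,0,0],[0,-0.01,0,-4],[0,0,0,-4]]
  ]
}}

```text
time: 4.65
eef_pos: [0.5381, -0.2449, 0.1279]
ee_rot: [-1.562, 0.014, -2.816]
contact_force: [-1.1, 1.5, 1.4]
gripper_width: 0.149
```

```bash
python3 -c "
from h import *
go(.539,-.245,.130,-169.4)"
```

```text
time 4.65 pos [ 0.5381 -0.2449  0.1279] rot [ -89.49    0.79 -161.37] F [-1.1  1.5  1.4] M [ 0.15  0.14 -0.12] w 0.149 q [-0.43  0.34 -0.25  0.96  0.    2.39]
shift units [-0.022 -0.053  0.01 ] turn 8.03
```

Request:
{"api": "step_arm", "payload": {
  "targets": [
    [[0,-0.01,0,-4],[0,0,0,-4],[0,0,0,-4],[0,0,0,-3]]
  ]
}}

```text
time: 5.05
eef_pos: [0.5384, -0.2456, 0.128]
ee_rot: [-1.558, 0.01, -2.545]
contact_force: [-0.2, 1.5, -0.5]
gripper_width: 0.152
```

```bash
python3 -c "
from h import *
go(.539,-.245,.130,-145)"
```

```text
time 5.05 pos [ 0.5384 -0.2456  0.128 ] rot [ -89.26    0.59 -145.8 ] F [-0.2  1.5 -0.5] M [ 0.05 -0.02 -0.3 ] w 0.152 q [-0.43  0.34 -0.25  0.96  0.    2.12]
shift units [-0.02  -0.051 -0.003] turn -0.8
```

Request:
{"api": "step_arm", "payload": {
  "targets": [
    [[0,0,0,-2],[0,0,0,-2]]
  ]
}}

```text
time: 5.25
eef_pos: [0.5387, -0.2459, 0.128]
ee_rot: [-1.557, 0.009, -2.474]
contact_force: [-0.3, 2.0, -0.1]
gripper_width: 0.153
```

```bash
python3 -c "
from h import *
go(.539,-.245,.130,-145)"
```

```text
time 5.25 pos [ 0.5387 -0.2459  0.128 ] rot [ -89.2     0.54 -141.75] F [-0.3  2.  -0.1] M [ 0.01 -0.25 -0.92] w 0.153 q [-0.43  0.34 -0.25  0.96  0.    2.04]
shift units [-0.02  -0.05  -0.011] turn 3.25
```

The moment rose to 0.9 Nm, so it's at the first stop. I'll ease back slightly and press.

Request:
{"api": "step_arm", "payload": {
  "targets": [
    [[0,0.02,0,3],[0,0.1,0,0],[0,0.1,0,0],[0,0.05,0,0]]
  ]
}}

```text
time: 5.65
eef_pos: [0.5385, -0.2456, 0.1204]
ee_rot: [-1.557, 0.011, -2.529]
contact_force: [-3.1, 1.3, 8.0]
gripper_width: 0.15
```

```bash
python3 - <<'E'
from h import *
go(.539,-.245,.119,-145)
E
```

```text
time 5.65 pos [ 0.5385 -0.2456  0.1204] rot [ -89.22    0.62 -144.89] F [-3.1  1.3  8. ] M [ 0.52  0.66 -0.06] w 0.15 q [-0.43  0.35 -0.26  0.95  0.    2.1 ]
shift units [-0.019  0.034 -0.004] turn 0.11
```

Force 8 N at 7.6 mm down matches the spring. Pressing to the bottom and turning on.

Request:
{"api": "step_arm", "payload": {
  "targets": [
    [[0,0.06,0,0],[0,0.02,0,-5],[0,0.02,0,-5]]
  ]
}}

```text
time: 5.95
eef_pos: [0.5387, -0.2459, 0.1192]
ee_rot: [-1.554, 0.009, -2.35]
contact_force: [-3.2, 1.0, 7.7]
gripper_width: 0.155
```

```bash
python3 - <<'E'
from h import *
go(.539,-.245,.119,-113)
E
```

```text
time 5.95 pos [ 0.5387 -0.2459  0.1192] rot [ -89.03    0.5  -134.63] F [-3.2  1.   7.7] M [ 0.51  0.65 -0.07] w 0.155 q [-0.43  0.35 -0.26  0.94  0.    1.92]
shift units [-0.021  0.004 -0.011] turn -21.63
```

Request:
{"api": "step_arm", "payload": {
  "targets": [
    [[0,0.01,0,-5],[0,0.01,0,-5],[0,0.01,0,-5],[0,0.01,0,-5],[0,0.01,0,-3]]
  ]
}}

```text
time: 6.45
eef_pos: [0.5397, -0.2465, 0.1224]
ee_rot: [-1.548, 0.001, -1.932]
contact_force: [-2.1, 1.0, 6.6]
gripper_width: 0.151
```

```bash
python3 - <<'E'
from h import *
go(.539,-.245,.119,-113)
E
```

```text
time 6.45 pos [ 0.5397 -0.2465  0.1224] rot [-8.8690e+01  6.0000e-02 -1.1067e+02] F [-2.1  1.   6.6] M [ 0.64  0.74 -0.02] w 0.151 q [-0.43  0.35 -0.26  0.94  0.    1.5 ]
shift units [-0.029  0.085 -0.031] turn 2.33
```

Request:
{"api": "step_arm", "payload": {
  "targets": [
    [[0,-0.1,0,0],[0,-0.1,0,0],[0,-0.02,0,0]]
  ]
}}

```text
time: 6.75
eef_pos: [0.5397, -0.2465, 0.1332]
ee_rot: [-1.547, 0.001, -1.93]
contact_force: [-1.3, 0.3, 2.8]
gripper_width: 0.15
```

Request:
{"api": "step_arm", "payload": {
  "targets": [
    [[0,-0.03,0,0],[0,-0.03,0,0],[0,-0.02,0,0],[0,0,0,0],[0,0,0,0]]
  ],
  "gripper": -1
}}

```text
time: 7.25
eef_pos: [0.5404, -0.2471, 0.136]
ee_rot: [-1.546, 0.0, -1.93]
contact_force: [-0.1, -0.3, -0.2]
gripper_width: 0.98
```

```bash
python3 - <<'E'
from h import *
go(.539,-.245,.119,-113)
E
```

```text
time 7.25 pos [ 0.5404 -0.2471  0.136 ] rot [-8.856e+01  2.000e-02 -1.106e+02] F [-0.1 -0.3 -0.2] M [-0.01  0.02  0.01] w 0.98 q [-0.43  0.34 -0.24  0.97  0.    1.5 ]
shift units [-0.037  0.424 -0.062] turn 2.4
```

Request:
{"api": "step_arm", "payload": {
  "targets": [
    [[0,-0.5,0,0],[0,-0.9,0,0],[0,-0.9,0,0],[0,-0.4,0,0]]
  ]
}}

```text
time: 7.65
eef_pos: [0.5348, -0.2448, 0.2422]
ee_rot: [-1.556, 0.001, -1.93]
contact_force: [0.2, -0.3, 0.1]
gripper_width: 0.997
```

Request:
{"api": "step_arm", "payload": {
  "targets": [
    [[0.9,0,0,0],[0.9,0,0,0],[0.9,0,0,0],[0.9,0,0,0],[0.4,0,0,0]]
  ]
}}

```text
time: 8.15
eef_pos: [0.4803, -0.3979, 0.2459]
ee_rot: [-1.549, 0.001, -1.924]
contact_force: [0.8, 0.5, 0.6]
gripper_width: 1.002
```

```bash
python3 - <<'E'
from h import *
go(.539,-.245,.3,-113)
p=camera("top");save(p,"d.png",(150,130,380,250),3)
for c,w in(((.539,-.245),"red"),((.497,.03),"blue")):
    v,u=np.mgrid[120:260,140:400];v=v.ravel();u=u.ravel();X=toworld(p,u,v)
    k=(np.hypot(X[:,0]-c[0],X[:,1]-c[1])<.036)&(X[:,2]>.118)&(X[:,2]<.2);X=X[k]
    t=X[X[:,2]>.147];d=X[X[:,2]<.142]
    print(w,"bar",len(t),np.median(t[:,2]),cv2.minAreaRect(t[:,:2].astype(np.float32)*1000),"disc",np.median(d[:,2]))
E
```

```text
time 8.15 pos [ 0.4803 -0.3979  0.2459] rot [-8.8760e+01  3.0000e-02 -1.1022e+02] F [0.8 0.5 0.6] M [ 0.02 -0.05 -0.  ] w 1.002 q [-0.7   0.34  0.02  1.23  0.01  1.23]
shift units [-4.095 -1.348  0.085] turn 2.78
red bar 211 0.1617231057383332 ((539.17138671875, -243.16261291503906), (53.808265686035156, 14.64946174621582), 69.71355438232422) disc 0.13476954618461492
blue bar 188 0.15420310922981983 ((498.46697998046875, 33.266761779785156), (14.39033317565918, 51.8162727355957), 87.5526351928711) disc 0.12671737617734355
```

View pics/d.png

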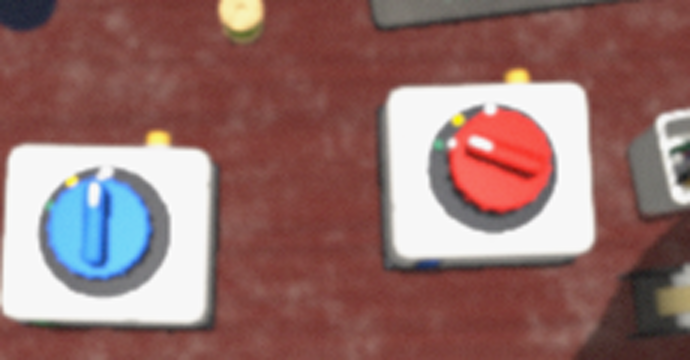

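The pointer (480,145) is next to the green dot (437,145). The cap stands 8 mm higher, with its disc at 0.1348 m, and the arm is clear. Handing in.

```bash
python3 -c "
from h import *
print(workorder.job_done())"
```

```text
the job is handed in; nothing more can be done
None
```

The red pressure cap is released and stands sprung up, and the job is handed in at about 8 s on the robot's clock.

**How it went:**
- I gripped the red cap's bar and turned it anticlockwise with almost no downward force. The first stop showed as a rise in moment to about 0.9 Nm.
- I then pressed the cap down about 8–9 mm (7–8 N) and turned it on to roughly 1.2 rad. After that I let it rise, opened the gripper and moved clear.

**Last checks:**
- **Red cap:** the disc top is at 0.135 m, against 0.126 m when locked. The bar turned 59° in all, and the pointer sits by the green dot.
- **Blue cap:** it was never touched, and its pointer still sits near its white dot. Its disc and bar heights are those of a closed cap. I took no exact bar angle for it before the job, so this rests on how it looks.
- **Arm:** it was free of contact at about 0.25 m height when I handed in.

**What didn't go to plan:**
- The first approach overshot by about 29 mm, in free air.
- The first grip was too high because the arm drifted up while holding, so I re-gripped before turning. That grip left about 5 N on the cap, which I eased off at the start of the turn.
- During the turn past the stop the arm crept up about 3 mm. This did no harm, as the cap had already passed the stop.

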